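# Clamp sprung tweezers and hold their tips at the gauge gap

### The job

Wind the clamp's crank clockwise as far as it goes, so that the pad presses on the tail of the big tweezers, and let go of it. Then squeeze the two blue finger plates of the tweezers until the tips stand as far apart as the two green lines on the gauge block (14 mm between their inner edges), without ever pinching the tips nearly shut, and hold that gap steady: the program finishes while the gripper is still holding it. Leave the sample pot, tally counter, stopper and vial where they are.

Things in the scene. Friction and masses are not known exactly. Their poses are not given: they have to be found in the camera images.
- fixture: inspection fixture screwed fast to the worktop: grey base plate 310 x 100 x 12 mm, origin at the centre of its underside; x axis along the plate from the blue C-shaped clamp frame (x = -153 to -75 mm, 96 mm high) to the white gauge block, z up. A white bar (x = -15 mm, 60 mm wide, top at z = 46 mm) carries the legs; from it to the gauge block the plate is bare
- gauge_mid (a point): on top of the white gauge block (34 mm along x, 64 mm wide, top 43 mm above the worktop), 120 mm ahead of the fixture's origin, under the tips, midway between two green lines that run along the fixture's x, 3 mm wide, centred 8.5 mm to either side (inner edges 14 mm apart); a 6 mm red stripe lies midway between them
- clamp_axis (a point): point on the upright axis of the crank, at the height of the crank arm's upper face (106 mm above the worktop)
- grip_top (a point): centre of the top of the crank's upright black grip, which is 16 mm across and 38 mm tall, stands on the end of the crank arm (arm 12 mm wide, 7 mm thick) 38 mm from the crank's axis and spins freely on its own axis; its top is 144 mm above the worktop
- crank (a joint): crank turn in rad, 0 (fully open) to 9.0 (its stop), growing clockwise seen from above; each rad lowers the clamp's spindle 1.3 mm; it starts somewhere between 0 and 2.5 and stays where it is left (about 1.6 N at the grip turns it)
- clamp_pad: round black and brass pressure pad, 16 mm across, under the clamp frame, sprung (3.5 N/mm) on the spindle; origin at the centre of its underside. It meets the tail at about 5.4 rad of crank and presses with about 16 N when the crank is at its stop
- tweezers: large loose steel sprung tweezers, 240 mm long, lying flat, tips to the fixture's +x; origin at the centre of the underside of the tail block (60 x 14 x 10 mm), which lies in the channel under the clamp pad, 46 mm above the worktop; x axis to the tips, z up. Two legs, 10 mm tall, spread in y and spring back; each hinges 25 mm ahead of the origin, 4 mm to its side
- pad_left (a point): centre of the outer face of the blue ribbed finger plate (36 mm long, 14 mm tall, 46 to 60 mm above the worktop) on the left (+y) leg, 125 mm ahead of the leg's hinge. Outside width over both plates: 42.5 mm at rest, 25 mm (plates parallel) when the tips stand 14 mm apart; 1 mm of width is 1.48 mm of gap
- pad_right (a point): the same on the right (-y) leg; the legs are squeezed by these two plates, about 2.5 N for each 10 mm taken off the outside width, about 4.5 N at the marked gap
- tip_left (a point): inner face of the left leg's tip, 185 mm ahead of its hinge, 50 mm above the worktop; the gap is the distance between the two tip points, 40 mm at rest
- tip_right (a point): inner face of the right leg's tip
- leg_left (a joint): turn of the left leg in rad, 0 at rest, growing as it is squeezed inward; tip gap = 40 mm - 185 mm x (leg_left + leg_right); 0.070 on each leg gives 14 mm
- leg_right (a joint): the same for the right leg
- sample_pot: yellow-capped white sample pot, 48 mm across, 56 mm tall, origin at the centre of its underside; a bystander, not to be disturbed
- tally_counter: white tally counter with a black knob, 52 x 45 x 34 mm, origin at the centre of its underside; a bystander, not to be disturbed
- stopper: red-brown rubber stopper, 30 mm across, 26 mm tall, origin at the centre of its underside; a bystander, not to be disturbed
- vial: white vial with a green cap, 38 mm across, 66 mm tall, origin at the centre of its underside; a bystander, not to be disturbed
There are look-alikes about, which are no part of the job. Of the things that look like the tweezers, the larger one is meant.

How it is judged:
By the outcome, as a careful person would: the job done as asked, in the order asked, and still so for the second after the job is handed in, while the arm keeps its last pose, push and grip.
It also fails if it takes over 61 s, if anything falls off the work surface, if the arm or the gripper's body presses on something with over 40 N, if the wrist force passes 120 N, or if a joint passes its speed limit or range.

### The arm

A 6-joint arm with a two-finger parallel gripper is mounted at the origin on a cart in front of the work surface, level with it; the furniture and walls round the work are solid. World frame = base frame: x ahead of the robot, y to its left, z up, the work surface at z = 0. Lengths are in m, angles in rad, forces in N, time in s.
With the tool pointing down it reaches from about 0.3 to 0.875 m from the base axis. Payload 6.4 kg.
Tool frame: the origin (TCP) lies midway between the tips of the shut fingers; the grasp point (between the pads) lies 19 mm behind it; z points along the fingers, y is the line along which they close (so a half turn about z gives the same grasp; the last joint's range is limited). The gripper opens to 85 mm and grips with 20 to 120 N. Pads are 22 mm wide; open, the fingers measure 114 mm over their backs; the gripper's body (76 mm by 85 mm) begins 54 mm behind the grasp point. The pads swing forward as they close: fully open they stand 13 mm farther back than shut.
Start: joints at [-0.206, 0.181, 1.607, -0, 1.354, -0.206], TCP at [0.575, 0, 0.231] pointing down, gripper open.
Joint ranges: [-2.99, 2.99], [-0.89, 2.07], [0.3, 2.58], [-1.14, 4.28], [0, 2.63], [-3.12, 3.12]. Speed limits (rad/s): [2.57, 2.57, 3.01, 3.14, 3.14, 3.14].

### API

Orientations are given as [roll, pitch, yaw] about the fixed x, y, z axes, in that order (R = Rz(yaw) Ry(pitch) Rx(roll)).
In Python, from cell import bot gives the robot as it stands.
- The arm moves only by the tool drive_tool, never from a script. Its argument "deltas" is a list of rows, each a list of 5 numbers: the gripper's target within -1 to 1 (shut at 1, half-way at 0, fully open at -1), then the shift along the tool's x, y, z in cm, then the turn about the tool's z in degrees. In form: [[hand, x, y, z, yaw], ...]. A call has exactly 5 rows; each row shifts and turns the commanded pose from where the row before left it, along the tool's axes as they then stand; what a row does not reach is not made up. A row lasts 1/12 s, in which the tool goes at most 41.7 mm and 7.16 degrees, less where a joint would pass 70% of its speed; a pose out of reach is approached as far as the arm can. A call with a gripper value outside its range is refused whole. The fingers move at their own pace and stop on an object; the grip force is fixed at half the most. Time passes only in rows, so rows that do not move let the fingers close, or fill a call up. It gives the time, the measured TCP pose, the force, the opening and the grip force at its end, in the units of the state.
- bot.observe(): the state, without advancing time (a new reading comes with each control period).
- bot.get_image(name): name is "scene" or "side" or "wrist"; returns a dict with "image" (384x512x3 uint8, blue, green, red), "range_z" (384x512 float32, m along the optical axis (not along the pixel's ray), 0 where there is no reading), "fovy" (degrees; the focal length in pixels is half the picture's height over the tangent of half this angle, whatever the lens; pixels are square), "cx", "cy" (the principal point, pixels), "distortion" ([k1, k2, p1, p2, k3] as OpenCV has them; the pictures are not rectified), "eye" and "orientation" of the camera in the world. Camera axes: x right, y up, looking along -z (the intrinsics and any distortion apply to the point x, -y, -z); pixel columns grow to the right and rows downward; lengths in m; the calibration is good to about 2 mm. A picture is of the moment at which its call begins.
- bot.finish_job(): hands the job in; it is judged then, once.
Trained networks look in the newest picture that a camera, given by its name, has taken for a name from the list of things; names that differ only in an ending like _2 or _b are one class to them, and where a whole thing is asked for, a point or a joint stands for the part that bears it (a point fixed in the world has none). Each returns a list of dicts, best first, with "confidence" (0 to 1); they miss things now and then, are a little off and sometimes report something else, mostly with a low value. They report only what shows in the picture. A call takes as long as a camera call. They do not tell look-alikes from the thing itself.
- bot.search_frame(query, camera): "extent" ([centre column, centre row, width, height] in pixels, round what is visible of it).
- bot.outline_of(query, camera): "region" (384x512 bool, what is visible of it) and "extent" ([centre column, centre row, width, height] in pixels, round what is visible of it).
The state is a dict: "clock": time; "q": joint angles; "qd": joint speeds; "effort": joint torques, N m; "ee_pos": TCP position; "orientation": TCP orientation; "ft_force": force on the tool from outside, world axes, zero at the start; "torque": the same for the moment, N m; "gripper_width": finger opening in m; "finger_force": force on a finger pad.
Only numpy, scipy, OpenCV 4.12 (cv2) and the standard library are available. Lean on these libraries where they do the work, as an engineer would, in place of code of your own. Each camera call takes 0.05 s, during which the arm holds its last target. There are 200 camera calls.

## Working session

There is one attempt and no reset: what is moved stays moved. The work goes in short steps, Python scripts to look and compute and a tool call to move; the robot and the scene stay as the last step left them, time stands still between calls to the robot, and variables do not carry over. Pictures are saved under pics/ and viewed, at most 10 in all, crops included, and the job is handed in when it is done.

Besides the shell and the picture viewer there is one more tool, called by a JSON object that holds its "api" and its "payload". drive_tool: Moves the arm, as the interface text tells. Its arguments: {"type":"object","properties":{"deltas":{"type":"array","items":{"type":"array","items":{"type":"number"}}}},"required":["deltas"]}

```bash
ls; mkdir -p pics; cat > h.py <<'E'
import numpy as np, cv2
from cell import bot
from scipy.spatial.transform import Rotation as R
def rot(o):
    o=np.array(o,float)
    return o if o.shape==(3,3) else (R.from_quat(o).as_matrix() if o.size==4 else R.from_euler('xyz',o).as_matrix())
def K(im):
    f=im['image'].shape[0]/2/np.tan(np.radians(im['fovy'])/2)
    return np.array([[f,0,im['cx']],[0,f,im['cy']],[0,0,1.]])
def ray(im,px):
    p=cv2.undistortPoints(np.array(px,float).reshape(-1,1,2),K(im),np.array(im['distortion'],float)).reshape(-1,2)
    d=np.c_[p[:,0],-p[:,1],-np.ones(len(p))]
    return d@rot(im['orientation']).T
def onz(im,px,z):
    d=ray(im,px);e=np.array(im['eye']);return e+d*((z-e[2])/d[:,2])[:,None]
def depth(im,px):
    px=np.array(px,float).reshape(-1,2);z=np.array([np.median(im['range_z'][int(v)-1:int(v)+2,int(u)-1:int(u)+2]) for u,v in px])
    return np.array(im['eye'])+ray(im,px)*z[:,None]
def proj(im,P):
    c=(np.array(P,float).reshape(-1,3)-np.array(im['eye']))@rot(im['orientation']);c=c*[1,-1,-1]
    return cv2.projectPoints(c.reshape(-1,1,3),np.zeros(3),np.zeros(3),K(im),np.array(im['distortion'],float))[0].reshape(-1,2)
E
python3 - <<'E'
from h import *
np.set_printoptions(precision=4,suppress=True)
print(bot.observe())
for c in ["scene","side","wrist"]:
    im=bot.get_image(c);cv2.imwrite(f"pics/{c}0.png",im['image'])
    print(c,im['eye'],im['orientation'],im['fovy'],im['cx'],im['cy'],im['distortion'])
    for n in ["fixture","crank","grip_top","clamp_pad","tweezers","pad_left","pad_right","sample_pot","tally_counter","stopper","vial"]:
        for r in bot.search_frame(n,c)[:3]: print(' ',n,round(r['confidence'],2),np.round(r['extent'],1),depth(im,[r['extent'][:2]]) )
E
```

```text
pics
{'clock': 0.0, 'q': array([-0.2063,  0.1815,  1.608 , -0.    ,  1.3538, -0.2063]), 'qd': array([ 0.0005, -0.0006,  0.0011, -0.0008,  0.    , -0.    ]), 'effort': array([  0.0003, -44.4869, -35.1341,  -0.0003,   0.0091,   0.    ]), 'ee_pos': array([0.5744, 0.0001, 0.2304]), 'orientation': array([-3.1398, -0.0003,  1.5708]), 'ft_force': array([ 0.5303, -0.7571, -0.2311]), 'torque': array([-0.0069,  0.0283, -0.025 ]), 'finger_force': 0.0, 'gripper_width': 0.08496521885428754}
scene [-0.2136 -0.6336  0.7196] [ 1.0449  0.0194 -0.9294] 52.889402706489676 256.09944944209747 192.13623225937877 [-0.1177  0.      0.      0.      0.    ]
  fixture 0.57 [255.8 233.2  87.3  65.9] [[ 0.527  -0.0628  0.0351]]
  fixture 0.17 [255.3 221.3  31.7  18.2] [[ 0.5627 -0.0345  0.0471]]
  grip_top 0.63 [279.7 210.3  11.2  18.2] [[ 0.5703 -0.1185  0.1143]]
  clamp_pad 0.23 [280.1 212.6   8.4  22.1] [[ 0.5697 -0.1204  0.1074]]
  tweezers 0.8 [257.6 225.6  54.   30. ] [[ 0.5925 -0.0204  0.008 ]]
  tweezers 0.66 [294.7 295.2  13.2  42. ] [[ 0.4079 -0.2751 -0.0002]]
  pad_left 0.69 [251.6 221.2  41.4  18.5] 
[... 1701 characters left out ...]
  crank 0.66 [243.6 295.9  51.9  35.3] [[ 0.563  -0.1313  0.1051]]
  grip_top 0.84 [244.1 297.9  48.6  37.8] [[ 0.5586 -0.2155 -0.0001]]
  clamp_pad 0.56 [227.9 272.6   6.7   4.2] [[ 0.5431 -0.1252  0.0706]]
  tweezers 0.98 [243.8 180.9  48.8 173.5] [[ 0.5608 -0.0287  0.0115]]
  tweezers 0.59 [170.3 311.4  22.6  17.8] [[ 0.4478 -0.2341  0.0062]]
  pad_left 0.6 [223.7 170.5   5.5 155.4] [[ 0.5402 -0.0043  0.0548]]
  pad_left 0.52 [226.9 273.4   6.7   4.2] [[ 0.5434 -0.1173  0.0842]]
  pad_right 0.78 [253.4 169.6  28.7 139.9] [[ 0.5735 -0.0031  0.0554]]
  pad_right 0.53 [241.2 196.4  97.9 268.4] [[ 0.5571 -0.0499  0.0112]]
  sample_pot 0.85 [396.7 264.8  53.8  41.8] [[ 0.7497 -0.1236  0.0553]]
```

```bash
python3 - <<'E'
import cv2,numpy as np
a=cv2.resize(cv2.imread('pics/wrist0.png'),(800,600));cv2.imwrite('pics/w0b.png',a)
s=cv2.imread('pics/scene0.png')[150:330,180:380];t=cv2.imread('pics/side0.png')[130:280,180:380]
t=cv2.resize(t,None,fx=2,fy=2);s=cv2.resize(s,None,fx=2,fy=2)
o=np.zeros((360,800,3),np.uint8);o[:360,:400]=s;o[:300,400:]=t;cv2.imwrite('pics/ss.png',o)
E
```

```text
(no output)
```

View pics/w0b.png

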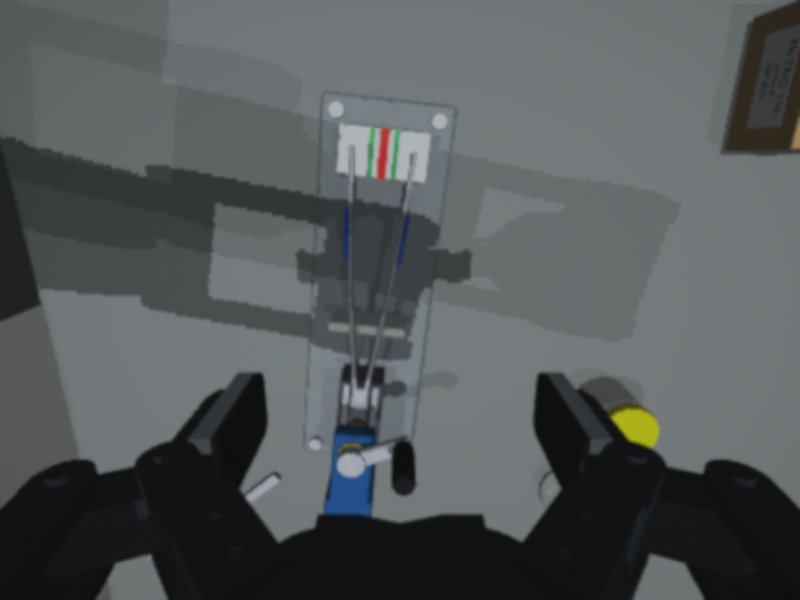

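View pics/ss.png

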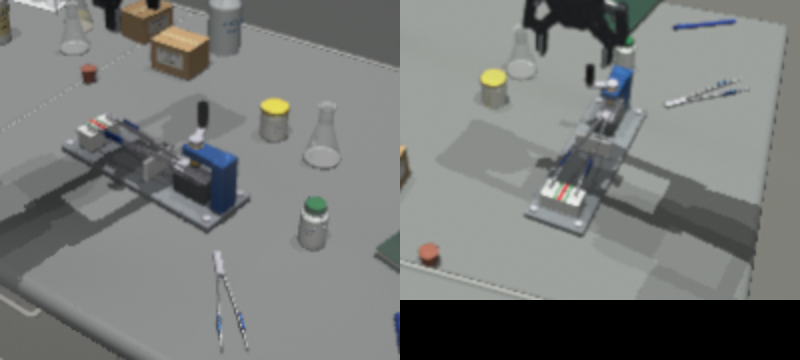

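The wrist view (800x600 scale) shows the gauge block at (383,152), with the red and green lines clear. The blue finger plates are at (347,235) and (403,240), the clamp frame at (350,480), the crank hub at (350,462) and the grip at (402,465). The small tweezers lie on the worktop at (250,490).

```bash
python3 - <<'E'
from h import *
np.set_printoptions(precision=4,suppress=True)
im=bot.get_image('wrist')
b,g,r=[im['image'][...,i].astype(int) for i in range(3)]
def cen(m,roi):
    u0,v0,u1,v1=[int(x*.64) for x in roi]
    k=np.zeros_like(m);k[v0:v1,u0:u1]=1;m=m&k.astype(bool);v,u=np.nonzero(m);return u,v
u,v=cen((r>g+50)&(r>b+50),(330,110,440,190));print('red n',len(u))
P=onz(im,np.c_[u,v],.043);c=P.mean(0);d=np.linalg.svd(P-c)[2][0];print('gauge',c,d,depth(im,[[u.mean(),v.mean()]]))
u,v=cen((g>r+30)&(g>b+20),(330,110,440,190));P=onz(im,np.c_[u,v],.043);print('green',len(u),P.mean(0),P.min(0),P.max(0))
for nm,roi in(('L',(335,200,357,270)),('R',(390,205,415,275))):
    u,v=cen((b>g+30)&(b>r+30),roi);P=onz(im,np.c_[u,v],.06);print(nm,len(u),P.mean(0),P.min(0),P.max(0),depth(im,[[u.mean(),v.mean()]]))
for nm,p in(('hub',(350,462)),('arm',(380,453)),('arm2',(392,447)),('gripTop',(403,486)),('gripmid',(402,470)),('frame',(350,495)),('screwTL',(336,109)),('screwTR',(440,121)),('screwBL',(316,444)),('gTL',(340,124)),('gTR',(430,133)),('gBR',(427,183)),('gBL',(337,176))):
    print(nm,depth(im,[[p[0]*.64,p[1]*.64]]))
for c in('scene','side'):
    q=bot.get_image(c)
    for P in((.575,-.135,.144),(.567,.094,.043)):print(c,proj(q,P))
E
```

```text
red n 177
gauge [0.5642 0.0732 0.043 ] [ 0.1036  0.9946 -0.    ] [[0.5642 0.0733 0.0429]]
green 202 [0.5641 0.0735 0.043 ] [0.5534 0.0555 0.043 ] [0.5753 0.0904 0.043 ]
L 81 [0.5388 0.0184 0.06  ] [0.5369 0.0032 0.06  ] [0.5403 0.0368 0.06  ] [[0.5386 0.0183 0.059 ]]
R 61 [0.5776 0.0142 0.06  ] [ 0.5742 -0.0013  0.06  ] [0.5807 0.0316 0.06  ] [[0.5776 0.014  0.0589]]
hub [[ 0.5422 -0.1291  0.1076]]
arm [[ 0.5627 -0.1233  0.1057]]
arm2 [[ 0.571  -0.1186  0.1056]]
gripTop [[ 0.5782 -0.1188  0.1433]]
gripmid [[ 0.5776 -0.1124  0.1369]]
frame [[ 0.5398 -0.1667  0.0955]]
screwTL [[0.5299 0.1037 0.0156]]
screwTR [[0.6057 0.0956 0.0157]]
screwBL [[ 0.5001 -0.1803  0.0155]]
gTL [[0.532  0.0937 0.0125]]
gTR [[0.5988 0.0875 0.0119]]
gBR [[0.5973 0.0511 0.0105]]
gBL [[0.528  0.0564 0.0112]]
scene [[285.5837 202.565 ]]
scene [[224.6047 208.8321]]
side [[277.029  159.6608]]
side [[258.1908 229.9609]]
```

{"api": "drive_tool", "payload": {"deltas": [[-1,0,0,0,6.0],[-1,-2.9,0.4,0.7,0],[-1,-2.9,0.4,0.7,0],[-1,-2.9,0.4,0.7,0],[-1,-3.0,0.4,0.7,0]]}}

```text
clock: 2.37
ee_pos: [0.5787, -0.1189, 0.2031]
orientation: [3.141, 0.0, 1.467]
ft_force: [0.6, 0.4, 0.0]
gripper_width: 0.0854
finger_force: 0.0
```

```bash
python3 - <<'E'
from h import *
np.set_printoptions(precision=4,suppress=True)
im=bot.get_image('wrist');print(bot.observe()['ee_pos'],bot.observe()['orientation'])
cv2.imwrite('pics/w1.png',cv2.resize(im['image'],(800,600)))
sc=bot.get_image('scene');sd=bot.get_image('side')
for n,q in(('w',im),('sc',sc),('sd',sd)):
    for k in('grip_top','crank'):
        for r in bot.search_frame(k,{'w':'wrist','sc':'scene','sd':'side'}[n])[:2]:print(n,k,round(r['confidence'],2),np.round(r['extent'],1))
    print(n,'pred grip,hub',proj(q,[(.5786,-.118,.144),(.542,-.129,.1076)]))
a=cv2.resize(sc['image'][150:270,200:360],(400,300),interpolation=2);b=cv2.resize(sd['image'][120:240,200:360],(400,300),interpolation=2)
cv2.imwrite('pics/s1.png',np.hstack([a,b]))
E
```

```text
[ 0.5781 -0.1244  0.2015] [-3.1405  0.0029  1.4634]
w grip_top 0.82 [235.3 197.2  58.7  35.7]
w pred grip,hub [[253.7981 202.171 ]
 [213.3268 203.7454]]
sc grip_top 0.65 [315.1 209.4  13.8  19.7]
sc grip_top 0.55 [281.  211.2  12.7  16.7]
sc pred grip,hub [[281.2793 200.2365]
 [277.1899 217.8976]]
sd grip_top 0.51 [280.1 168.9  17.    9.8]
sd crank 0.68 [280.7 170.2  14.4  15.2]
sd crank 0.68 [194.7 256.9   7.3   7.1]
sd pred grip,hub [[274.6113 162.4722]
 [285.4915 171.3071]]
```

View pics/w1.png

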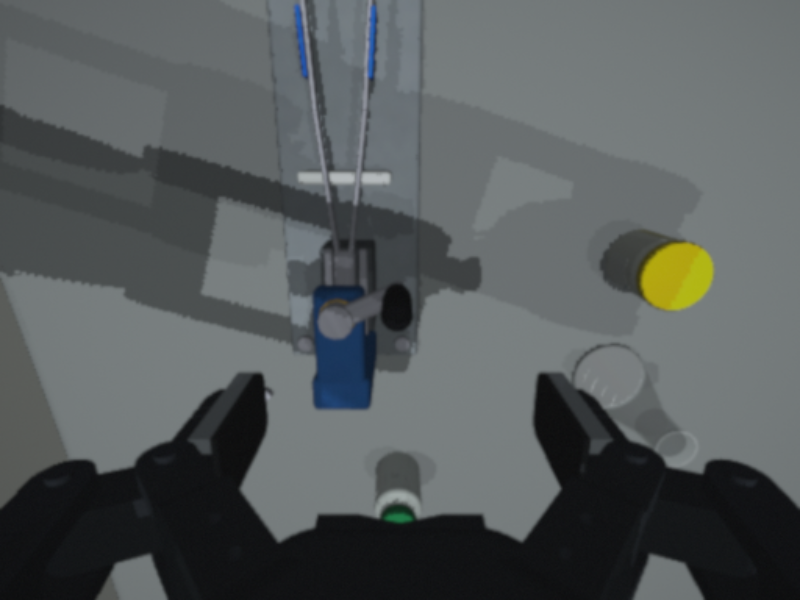

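The closer view shows the grip top at about (397,315), the hub at (337,320) and the white bar at (344,178). The flask and pot are well off to the right, and the vial is at (398,500). The predictions agree to within about 1 mm. I'll refine the grip and hub.

```bash
python3 - <<'E'
from h import *
np.set_printoptions(precision=4,suppress=True)
im=bot.get_image('wrist');s=bot.observe();print(s['ee_pos'],s['orientation'])
z=im['range_z'];uu,vv=np.meshgrid(np.arange(235,275),np.arange(170,225));uu=uu.ravel();vv=vv.ravel()
P=np.array(im['eye'])+ray(im,np.c_[uu,vv])*z[vv,uu][:,None]
m=(P[:,2]>.141)&(P[:,2]<.148);print('grip',m.sum(),P[m].mean(0),P[m].min(0),P[m].max(0))
uu,vv=np.meshgrid(np.arange(195,245),np.arange(180,225));uu=uu.ravel();vv=vv.ravel()
P=np.array(im['eye'])+ray(im,np.c_[uu,vv])*z[vv,uu][:,None]
m=(P[:,2]>.1066)&(P[:,2]<.112);print('hub',m.sum(),P[m].mean(0),P[m].min(0),P[m].max(0))
m=(P[:,2]>.1035)&(P[:,2]<.1066);print('arm',m.sum(),P[m].mean(0),P[m].min(0),P[m].max(0))
E
```

```text
[ 0.5789 -0.117   0.2037] [3.141  0.0001 1.4676]
grip 268 [ 0.5781 -0.1184  0.143 ] [ 0.5712 -0.1255  0.141 ] [ 0.5854 -0.1119  0.1452]
hub 294 [ 0.5425 -0.131   0.1074] [ 0.5329 -0.1409  0.1066] [ 0.5691 -0.1177  0.109 ]
arm 375 [ 0.5555 -0.1257  0.1053] [ 0.5325 -0.1405  0.1035] [ 0.5701 -0.116   0.1066]
```

{"api": "drive_tool", "payload": {"deltas": [[-1,0,-0.05,2.2,0],[-1,0,0,2.2,0],[-1,0,0,2.2,0],[-1,0,0,2.0,0],[0.5,0,0,0,0]]}}

```text
clock: 3.28
ee_pos: [0.5754, -0.1161, 0.1131]
orientation: [-3.135, -0.002, 1.467]
ft_force: [-0.9, 1.0, 0.4]
gripper_width: 0.0757
finger_force: 0.0
```

{"api": "drive_tool", "payload": {"deltas": [[0.55,0,0,0,0],[0.6,0,0,0,0],[1,0,0,0,0],[1,0,0,0,0],[1,0,0,0,0]]}}

```text
clock: 3.7
ee_pos: [0.5785, -0.1183, 0.1187]
orientation: [3.141, 0.001, 1.466]
ft_force: [-1.6, 0.2, 13.2]
gripper_width: 0.0143
finger_force: 58.2
```

```bash
python3 -c "
import numpy as np
p=np.radians(64.5+15*np.arange(37));x=3.8*np.cos(p);y=3.8*np.sin(p)
for i in range(0,25,5):print(i,[[1,round(a,2),round(b,2),0,0] for a,b in zip(np.diff(x)[i:i+5],np.diff(y)[i:i+5])])"
```

```text
0 [[1, np.float64(-0.94), np.float64(0.31), 0, 0], [1, np.float64(-0.99), np.float64(0.05), 0, 0], [1, np.float64(-0.97), np.float64(-0.21), 0, 0], [1, np.float64(-0.88), np.float64(-0.45), 0, 0], [1, np.float64(-0.74), np.float64(-0.66), 0, 0]]
5 [[1, np.float64(-0.54), np.float64(-0.83), 0, 0], [1, np.float64(-0.31), np.float64(-0.94), 0, 0], [1, np.float64(-0.05), np.float64(-0.99), 0, 0], [1, np.float64(0.21), np.float64(-0.97), 0, 0], [1, np.float64(0.45), np.float64(-0.88), 0, 0]]
10 [[1, np.float64(0.66), np.float64(-0.74), 0, 0], [1, np.float64(0.83), np.float64(-0.54), 0, 0], [1, np.float64(0.94), np.float64(-0.31), 0, 0], [1, np.float64(0.99), np.float64(-0.05), 0, 0], [1, np.float64(0.97), np.float64(0.21), 0, 0]]
15 [[1, np.float64(0.88), np.float64(0.45), 0, 0], [1, np.float64(0.74), np.float64(0.66), 0, 0], [1, np.float64(0.54), np.float64(0.83), 0, 0], [1, np.float64(0.31), np.float64(0.94), 0, 0], [1, np.float64(0.05), np.float64(0.99), 0, 0]]
20 [[1, np.float64(-0.21), np.float64(0.97), 0, 0], [1, np.float64(-0.45), np.float64(0.88), 0, 0], [1, np.float64(-0.66), np.float64(0.74), 0, 0], [1, np.float64(-0.83), np.float64(0.54), 0, 0], [1, np.float64(-0.94), np.float64(0.31), 0, 0]]
```

{"api": "drive_tool", "payload": {"deltas": [[1,-0.94,0.31,0,0],[1,-0.99,0.05,0,0],[1,-0.97,-0.21,0,0],[1,-0.88,-0.45,0,0],[1,-0.74,-0.66,0,0]]}}

```text
clock: 4.12
ee_pos: [0.5631, -0.1601, 0.1186]
orientation: [-3.139, -0.004, 1.466]
ft_force: [-6.3, 12.7, 11.0]
gripper_width: 0.014
finger_force: 58.9
```

{"api": "drive_tool", "payload": {"deltas": [[1,-0.54,-0.83,0,0],[1,-0.31,-0.94,0,0],[1,-0.05,-0.99,0,0],[1,0.21,-0.97,0,0],[1,0.45,-0.88,0,0]]}}

```text
clock: 4.53
ee_pos: [0.5194, -0.1593, 0.1191]
orientation: [3.136, -0.0, 1.466]
ft_force: [5.1, 3.6, 0.8]
gripper_width: 0.0138
finger_force: 58.5
```

{"api": "drive_tool", "payload": {"deltas": [[1,0.66,-0.74,0,0],[1,0.83,-0.54,0,0],[1,0.94,-0.31,0,0],[1,0.99,-0.05,0,0],[1,0.97,0.21,0,0]]}}

```text
clock: 4.95
ee_pos: [0.5062, -0.1143, 0.1188]
orientation: [-3.138, 0.001, 1.466]
ft_force: [-10.4, 1.3, 17.5]
gripper_width: 0.0141
finger_force: 60.3
```

{"api": "drive_tool", "payload": {"deltas": [[1,0.88,0.45,0,0],[1,0.74,0.66,0,0],[1,0.54,0.83,0,0],[1,0.31,0.94,0,0],[1,0.05,0.99,0,0]]}}

```text
clock: 5.37
ee_pos: [0.5498, -0.091, 0.119]
orientation: [3.141, -0.002, 1.467]
ft_force: [-1.4, 3.3, 8.4]
gripper_width: 0.0141
finger_force: 59.3
```

{"api": "drive_tool", "payload": {"deltas": [[1,-0.21,0.97,0,0],[1,-0.45,0.88,0,0],[1,-0.66,0.74,0,0],[1,-0.83,0.54,0,0],[1,0,0,0,0]]}}

```text
clock: 5.78
ee_pos: [0.5788, -0.1195, 0.1189]
orientation: [3.141, 0.002, 1.466]
ft_force: [-3.1, -0.6, 8.3]
gripper_width: 0.0137
finger_force: 59.5
```

{"api": "drive_tool", "payload": {"deltas": [[1,-0.23,0.1,0,0],[1,-0.24,0.09,0,0],[1,-0.24,0.07,0,0],[1,-0.24,0.05,0,0],[1,0,0,0,0]]}}

```text
clock: 6.2
ee_pos: [0.5798, -0.128, 0.1188]
orientation: [-3.141, 0.001, 1.466]
ft_force: [-5.3, -0.7, 10.5]
gripper_width: 0.014
finger_force: 59.7
```

{"api": "drive_tool", "payload": {"deltas": [[1,-0.25,0.03,0,0],[1,-0.25,0.02,0,0],[1,-0.25,0.01,0,0],[1,-0.25,-0.01,0,0],[1,0,0,0,0]]}}

```text
clock: 6.62
ee_pos: [0.5787, -0.1374, 0.1187]
orientation: [-3.139, -0.0, 1.466]
ft_force: [-7.2, 1.6, 12.3]
gripper_width: 0.0142
finger_force: 59.8
```

{"api": "drive_tool", "payload": {"deltas": [[1,-0.25,-0.03,0,0],[1,-0.24,-0.05,0,0],[1,-0.24,-0.06,0,0],[1,-0.24,-0.07,0,0],[1,0,0,0,0]]}}

```text
clock: 7.03
ee_pos: [0.5754, -0.1462, 0.1186]
orientation: [-3.139, -0.001, 1.466]
ft_force: [-6.8, 3.5, 12.4]
gripper_width: 0.0142
finger_force: 59.9
```

{"api": "drive_tool", "payload": {"deltas": [[1,-0.23,-0.09,0,0],[1,-0.22,-0.11,0,0],[1,-0.22,-0.12,0,0],[1,-0.21,-0.13,0,0],[1,0,0,0,0]]}}

```text
clock: 7.45
ee_pos: [0.5701, -0.1539, 0.1186]
orientation: [-3.139, -0.002, 1.466]
ft_force: [-7.0, 7.6, 13.5]
gripper_width: 0.0141
finger_force: 59.9
```

{"api": "drive_tool", "payload": {"deltas": [[1,-0.2,-0.14,0,0],[1,-0.19,-0.16,0,0],[1,-0.18,-0.17,0,0],[1,-0.17,-0.18,0,0],[1,0,0,0,0]]}}

```text
clock: 7.87
ee_pos: [0.5632, -0.16, 0.1186]
orientation: [-3.14, -0.003, 1.467]
ft_force: [-5.2, 8.5, 13.0]
gripper_width: 0.0138
finger_force: 59.9
```

{"api": "drive_tool", "payload": {"deltas": [[1,-0.16,-0.19,0,0],[1,-0.14,-0.2,0,0],[1,-0.13,-0.21,0,0],[1,-0.12,-0.22,0,0],[1,0,0,0,0]]}}

```text
clock: 8.28
ee_pos: [0.555, -0.1642, 0.1186]
orientation: [-3.141, -0.003, 1.467]
ft_force: [-3.4, 10.8, 12.2]
gripper_width: 0.0141
finger_force: 59.8
```

{"api": "drive_tool", "payload": {"deltas": [[1,-0.1,-0.23,0,0],[1,-0.09,-0.23,0,0],[1,-0.07,-0.24,0,0],[1,-0.05,-0.24,0,0],[1,0,0,0,0]]}}

```text
clock: 8.7
ee_pos: [0.5518, -0.1651, 0.1193]
orientation: [3.127, -0.006, 1.466]
ft_force: [23.6, 16.6, -4.4]
gripper_width: 0.0141
finger_force: 58.9
```

{"api": "drive_tool", "payload": {"deltas": [[1,0.05,0.2,0,0],[1,0.03,0.2,0,0],[1,0,0,0,0],[1,0,0,0,0],[1,0,0,0,0]]}}

```text
clock: 9.12
ee_pos: [0.5527, -0.1649, 0.1189]
orientation: [3.135, -0.005, 1.467]
ft_force: [10.4, 14.4, 4.7]
gripper_width: 0.0139
finger_force: 59.9
```

{"api": "drive_tool", "payload": {"deltas": [[0.3,0,0,0,0],[-0.2,0,0,0,0],[-0.2,0,0,0,0],[-0.2,0,0,-2.0,0],[-0.2,0,0,-3.0,0]]}}

```text
clock: 9.53
ee_pos: [0.5467, -0.1675, 0.164]
orientation: [-3.134, -0.003, 1.465]
ft_force: [0.7, -0.5, -0.5]
gripper_width: 0.051
finger_force: 0.0
```

{"api": "drive_tool", "payload": {"deltas": [[-0.2,0,0,-3.0,0],[-0.2,3.5,0,-1,0],[-0.2,3.8,0,0,0],[-0.2,3.8,0,0,0],[-0.2,0,0,0,0]]}}

```text
clock: 9.95
ee_pos: [0.5609, -0.0527, 0.2074]
orientation: [-3.141, -0.002, 1.47]
ft_force: [0.0, -0.6, -0.4]
gripper_width: 0.0511
finger_force: 0.0
```

```bash
python3 - <<'E'
from h import *
np.set_printoptions(precision=4,suppress=True)
im=bot.get_image('wrist');s=bot.observe();print(s['ee_pos'],s['orientation'],s['gripper_width'])
cv2.imwrite('pics/w2.png',cv2.resize(im['image'],(800,600)))
b,g,r=[im['image'][...,i].astype(int) for i in range(3)]
n,l,st,c=cv2.connectedComponentsWithStats(((b>g+30)&(b>r+30)).astype(np.uint8))
for i in range(1,n):
    if st[i,4]>20:
        v,u=np.nonzero(l==i);P=onz(im,np.c_[u,v],.06);print(c[i],st[i],P.mean(0),P.min(0),P.max(0),depth(im,[c[i]]))
v,u=np.nonzero((r>g+50)&(r>b+50));print('red',onz(im,np.c_[u,v],.043).mean(0))
z=im['range_z'];vv,uu=np.nonzero(z>0);P=np.array(im['eye'])+ray(im,np.c_[uu,vv])*z[vv,uu][:,None]
m=(P[:,2]>.141)&(P[:,2]<.148)&(np.abs(P[:,0]-.55)<.06)&(np.abs(P[:,1]+.14)<.06);print('grip',m.sum(),P[m].mean(0) if m.any() else 0)
E
```

```text
[ 0.5608 -0.0553  0.2071] [-3.1406 -0.0003  1.4701] 0.05129514503183581
[223.8896 102.4091] [221  83   7  40 154] [0.5388 0.0195 0.06  ] [0.5365 0.0014 0.06  ] [0.5411 0.037  0.06  ] [[0.5387 0.0196 0.0587]]
[265.3219 102.637 ] [262  84   7  39 146] [0.578  0.0154 0.06  ] [ 0.5733 -0.0024  0.06  ] [0.582 0.032 0.06 ] [[0.578  0.0155 0.0591]]
[240.0985 287.602 ] [ 228  248   31   67 1025] [ 0.5302 -0.1865  0.06  ] [ 0.5122 -0.2232  0.06  ] [ 0.5555 -0.1345  0.06  ] [[ 0.5351 -0.1607  0.0954]]
[142.3448 352.6207] [138 347  10  12  29] [ 0.3993 -0.2661  0.06  ] [ 0.3923 -0.2737  0.06  ] [ 0.4068 -0.2582  0.06  ] [[ 0.3688 -0.3175  0.0081]]
red [0.5639 0.0731 0.043 ]
grip 183 [ 0.5541 -0.1662  0.1429]
```

View pics/w2.png

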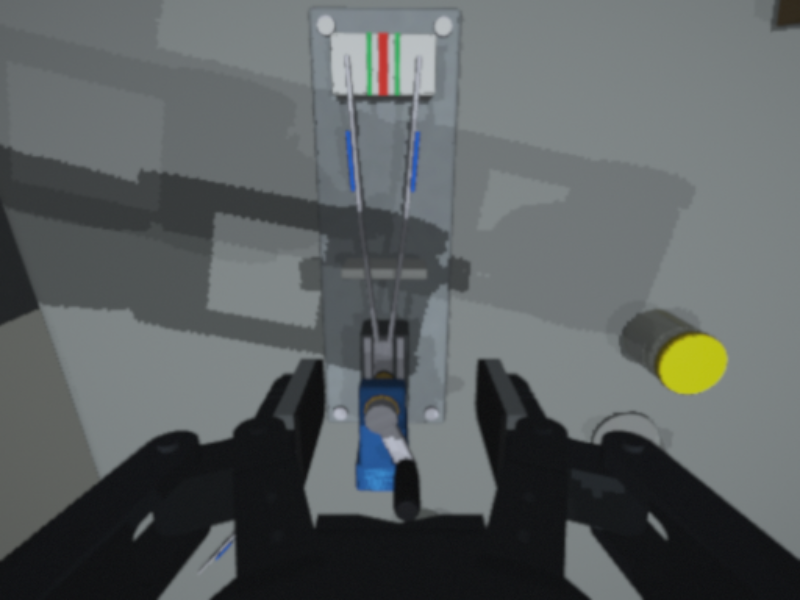

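Crank is at its stop: the grip at (.554,-.166) is about 451° past where it started. The tweezers lie straight, with plates at (350,160) and (416,160). Next I go over the plates.

{"api": "drive_tool", "payload": {"deltas": [[-0.4,2.4,-0.33,0,0],[-0.4,2.4,-0.33,0,0],[-0.4,2.3,-0.33,2.0,0],[-0.4,0,0,3.5,0],[-0.4,0,0,3.5,0]]}}

```text
clock: 10.42
ee_pos: [0.5598, 0.0133, 0.1175]
orientation: [3.138, 0.001, 1.467]
ft_force: [1.0, -0.7, -0.6]
gripper_width: 0.0601
finger_force: 0.0
```

{"api": "drive_tool", "payload": {"deltas": [[-0.4,0,0,0,0],[-0.4,0,0,0,0],[-0.4,0,0,0,0],[-0.4,0,0,0,0],[-0.4,0,0,0,0]]}}

```text
clock: 10.83
ee_pos: [0.5605, 0.0127, 0.1198]
orientation: [3.137, 0.0, 1.465]
ft_force: [-0.5, 0.7, -0.7]
gripper_width: 0.0596
finger_force: 0.0
```

```bash
cat > look.py <<'E'
from h import *
import sys
np.set_printoptions(precision=4,suppress=True)
im=bot.get_image('wrist');s=bot.observe();print(s['ee_pos'],s['orientation'],s['gripper_width'],s['finger_force'],s['ft_force'])
cv2.imwrite(f'pics/{sys.argv[1]}.png',cv2.resize(im['image'],(800,600)))
b,g,r=[im['image'][...,i].astype(int) for i in range(3)]
n,l,st,c=cv2.connectedComponentsWithStats(((b>g+30)&(b>r+30)).astype(np.uint8))
for i in range(1,n):
    if st[i,4]>20:
        v,u=np.nonzero(l==i);P=onz(im,np.c_[u,v],.06);print(c[i],st[i,:5],P.mean(0),P.min(0),P.max(0))
v,u=np.nonzero((r>g+50)&(r>b+50));P=onz(im,np.c_[u,v],.043);print('red',P.mean(0))
T=s['ee_pos'];Y=s['orientation'][2];ty=np.array([np.sin(Y),-np.cos(Y),0]);tx=np.array([np.cos(Y),np.sin(Y),0])
print('tool pts proj(800)',proj(im,[T,T+[0,0,.02],T+ty*.03,T-ty*.03])*800/512)
G=np.array([.564,.0731,.043])
print('plates mid off in tool x,y', [(float(((np.array([.5584,.0175,.06])-T)@a)) ) for a in(tx,ty)])
E
python3 look.py w3
```

```text
[0.5603 0.0129 0.1194] [3.138  0.0004 1.4655] 0.059865901901682915 0.0 [ 1.3251  0.5457 -0.9988]
[223.1257 196.6108] [220 173   8  47 167] [0.5388 0.0199 0.06  ] [0.537  0.0023 0.06  ] [0.5407 0.0378 0.06  ]
[276.8519 196.537 ] [273 173   8  47 162] [0.5778 0.0158 0.06  ] [ 0.5736 -0.0017  0.06  ] [0.5815 0.0334 0.06  ]
red [0.5642 0.0734 0.043 ]
tool pts proj(800) [[395.3277 376.446 ]
 [395.0027 407.5397]
 [482.2097 376.3465]
 [308.2933 376.6827]]
plates mid off in tool x,y [0.004357412898055126, -0.0023359324037575823]
```

View pics/w3.png

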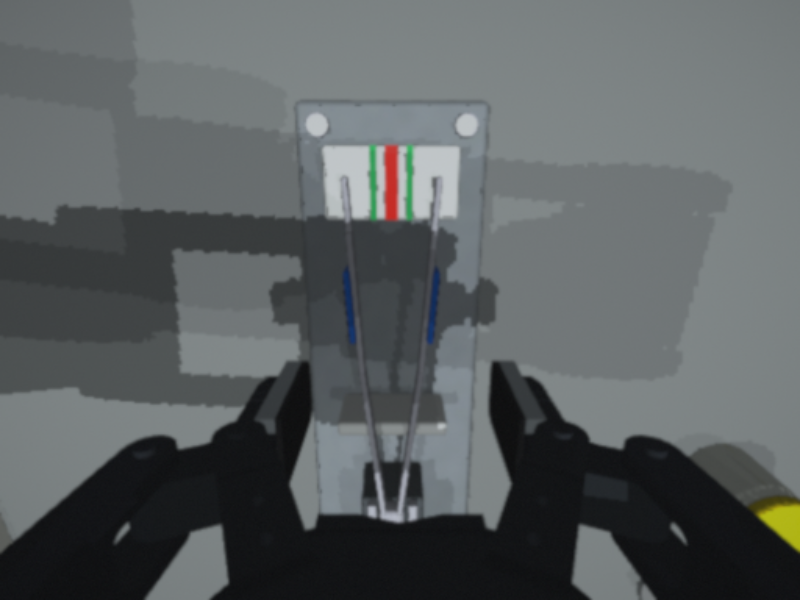

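The plates (346,305) and (434,305) have the open fingers well outside them. I'll shift +4.5 mm in x and -3.3 mm in y, then go down.

{"api": "drive_tool", "payload": {"deltas": [[-0.4,0.45,-0.33,0,0],[-0.4,0,0,2.2,0],[-0.4,0,0,2.2,0],[-0.4,0,0,2.2,0],[-0.4,0,0,1.8,0]]}}

```text
clock: 11.3
ee_pos: [0.5557, 0.0188, 0.0327]
orientation: [3.141, -0.0, 1.466]
ft_force: [-0.6, -1.3, 0.0]
gripper_width: 0.0597
finger_force: 0.0
```

{"api": "drive_tool", "payload": {"deltas": [[-0.2,0,0,0,0],[-0.1,0,0,0,0],[0,0,0,0,0],[0.05,0,0,0,0],[0.1,0,0,0,0]]}}

```text
clock: 11.72
ee_pos: [0.5573, 0.0184, 0.035]
orientation: [3.139, -0.0, 1.466]
ft_force: [0.4, 0.9, 1.8]
gripper_width: 0.0388
finger_force: 1.5
```

{"api": "drive_tool", "payload": {"deltas": [[0.15,0,0,0,0],[0.18,0,0,0,0],[0.2,0,0,0,0],[0.2,0,0,0,0],[0.2,0,0,0,0]]}}

```text
clock: 12.13
ee_pos: [0.5566, 0.0182, 0.0337]
orientation: [3.14, 0.0, 1.466]
ft_force: [1.9, 0.4, 3.1]
gripper_width: 0.0342
finger_force: 2.1
```

```bash
python3 look.py w4
```

```text
[0.5565 0.0182 0.0336] [3.1405 0.0002 1.466 ] 0.034097956718112235 2.1092173643410206 [ 0.6728 -0.5588  3.1117]
[222.0835 263.7824] [217 223  11  79 455] [0.543  0.0221 0.06  ] [0.5404 0.0026 0.06  ] [0.5454 0.0421 0.06  ]
[289.3024 264.7387] [284 225  11  77 463] [0.573  0.0184 0.06  ] [ 0.5692 -0.0005  0.06  ] [0.5762 0.038  0.06  ]
red [0.5644 0.0742 0.043 ]
tool pts proj(800) [[395.9414 377.1542]
 [395.5163 408.3616]
 [482.9429 377.183 ]
 [308.8781 377.2639]]
plates mid off in tool x,y [-0.0005100625923742727, 0.0019376606742689253]
```

View pics/w4.png

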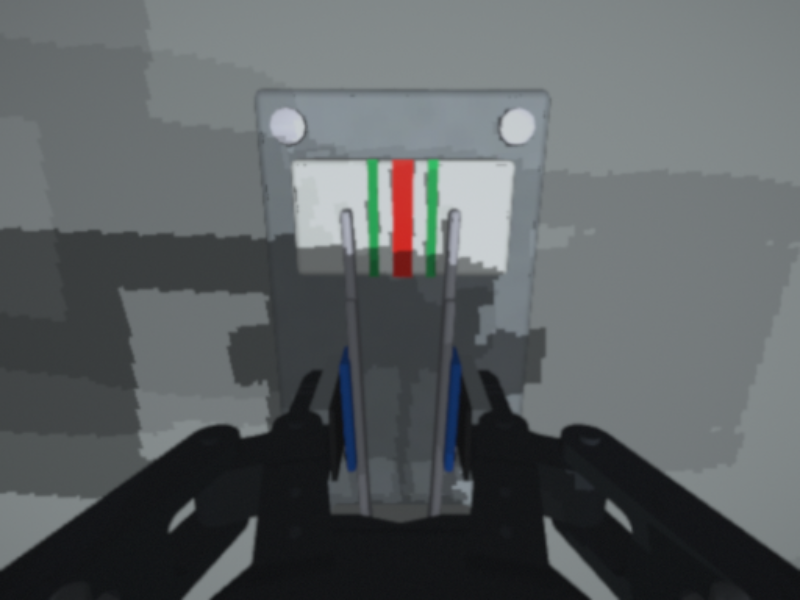

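Tips at (347,215) and (454,215) straddle the red stripe symmetrically, and the fingers sit flat on both blue plates. I'll close further.

{"api": "drive_tool", "payload": {"deltas": [[0.24,0,0,0,0],[0.28,0,0,0,0],[0.32,0,0,0,0],[0.36,0,0,0,0],[0.36,0,0,0,0]]}}

```text
clock: 12.6
ee_pos: [0.5562, 0.0184, 0.0335]
orientation: [3.141, -0.0, 1.466]
ft_force: [0.4, -0.1, 5.3]
gripper_width: 0.0274
finger_force: 4.1
```

{"api": "drive_tool", "payload": {"deltas": [[0.38,0,0,0,0],[0.38,0,0,0,0],[0.38,0,0,0,0],[0.38,0,0,0,0],[0.38,0,0,0,0]]}}

```text
clock: 13.02
ee_pos: [0.5562, 0.0184, 0.0335]
orientation: [3.141, -0.0, 1.466]
ft_force: [0.6, 0.8, 6.3]
gripper_width: 0.0265
finger_force: 4.4
```

```bash
cat >> look.py <<'E'
cv2.imwrite(f'pics/{sys.argv[1]}c.png',cv2.resize(im['image'][95:185,200:315],(690,540),interpolation=cv2.INTER_CUBIC))
z=im['range_z'];vv,uu=np.mgrid[100:175,185:330].reshape(2,-1);P=np.array(im['eye'])+ray(im,np.c_[uu,vv])*z[vv,uu][:,None]
d=np.array([.1045,.9945,0]);e=np.array([.9945,-.1045,0]);Q=P-G
X=Q@d;Y=Q@e
for x0 in(-.012,-.008,-.004,0,.004):
    m=(abs(X-x0)<.002)&(P[:,2]>.0475)&(P[:,2]<.062);a=np.sort(Y[m&(Y<0)]);c_=np.sort(Y[m&(Y>0)])
    if len(a)>3 and len(c_)>3:print(x0,len(a),len(c_),'L',a[[0,-1]]*1e3,'R',c_[[0,-1]]*1e3,'z',np.median(P[m,2]),'ctr gap',(np.mean(c_)-np.mean(a))*1e3)
E
python3 look.py w5
```

```text
[0.5563 0.0185 0.0335] [ 3.1412 -0.0001  1.4661] 0.02667297500070302 4.354986771941185 [0.5625 0.9967 4.9615]
[229.8157 263.4315] [226 223   8  79 445] [0.5461 0.0222 0.06  ] [0.5432 0.0026 0.06  ] [0.5488 0.042  0.06  ]
[281.5624 264.3895] [278 223   8  79 457] [0.5692 0.0193 0.06  ] [0.5661 0.0002 0.06  ] [0.5719 0.0397 0.06  ]
red [0.5644 0.0743 0.043 ]
tool pts proj(800) [[396.1671 377.2496]
 [395.7156 408.4787]
 [483.2387 377.3143]
 [309.0627 377.3237]]
plates mid off in tool x,y [-0.0007229379097190308, 0.0022338738884189442]
-0.012 54 49 L [-12.1379  -9.0133] R [7.1518 9.8547] z 0.05157992272319818 ctr gap 18.77681128172353
-0.008 70 68 L [-12.0567  -9.0515] R [ 7.0532 10.1866] z 0.051622426483467765 ctr gap 18.918599888897806
-0.004 63 73 L [-11.9835  -9.2437] R [ 7.1303 10.1529] z 0.05173731779310167 ctr gap 18.99249668870877
0 69 70 L [-11.7907  -9.1403] R [ 7.1289 10.035 ] z 0.05187290723187564 ctr gap 19.06240189877855
0.004 48 44 L [-12.2014  -9.1379] R [7.2916 9.9105] z 0.05162164281708414 ctr gap 19.098466912750062
```

View pics/w5c.png

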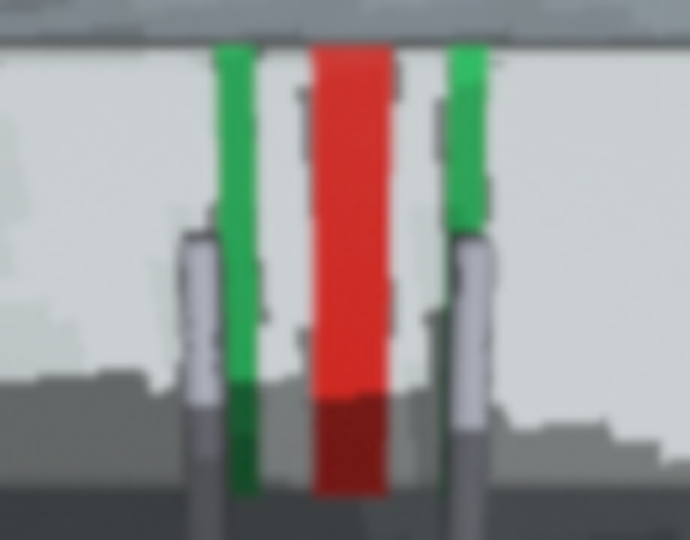

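Tips' inner edges at (218,300) and (452,300) in the crop give a gap of about 16.3 mm, sitting about 1 mm left of centre. This agrees with the width relation, so I'll close the last 1.5 mm and centre.

{"api": "drive_tool", "payload": {"deltas": [[0.39,0,0.05,0,0],[0.4,0,0.05,0,0],[0.41,0,0,0,0],[0.415,0,0,0,0],[0.415,0,0,0,0]]}}

```text
clock: 13.48
ee_pos: [0.5569, 0.0184, 0.0334]
orientation: [-3.141, -0.0, 1.466]
ft_force: [-0.5, 1.6, 5.2]
gripper_width: 0.0252
finger_force: 5.0
```

{"api": "drive_tool", "payload": {"deltas": [[0.415,0,0,0,0],[0.415,0,0,0,0],[0.415,0,0,0,0],[0.415,0,0,0,0],[0.415,0,0,0,0]]}}

```text
clock: 13.9
ee_pos: [0.5569, 0.0184, 0.0334]
orientation: [-3.141, -0.0, 1.466]
ft_force: [0.2, 0.3, 6.0]
gripper_width: 0.0249
finger_force: 5.0
```

```bash
python3 look.py w6
```

```text
[0.5569 0.0184 0.0334] [-3.1411 -0.0002  1.466 ] 0.02494711962437241 4.968592822551727 [-0.6898  0.933   6.316 ]
[231.2943 263.2046] [228 223   7  79 435] [0.5474 0.0223 0.06  ] [0.5444 0.0026 0.06  ] [0.5503 0.042  0.06  ]
[279.9665 264.3594] [276 223   9  79 448] [0.5691 0.0195 0.06  ] [0.5659 0.0003 0.06  ] [0.5719 0.0398 0.06  ]
red [0.5643 0.0742 0.043 ]
tool pts proj(800) [[396.187  377.2699]
 [395.6806 408.5013]
 [483.2793 377.3678]
 [309.0898 377.3109]]
plates mid off in tool x,y [-0.0007496540173045733, 0.0016296071052556663]
-0.012 50 52 L [-10.1792  -7.4318] R [6.869  9.9041] z 0.05179904490976721 ctr gap 16.99969253095562
-0.008 63 70 L [-10.1652  -7.4005] R [6.9209 9.9399] z 0.05153891873777469 ctr gap 17.126436636174464
-0.004 63 69 L [-9.9934 -7.3275] R [6.8983 9.9001] z 0.051785713339454545 ctr gap 16.974999750287516
0 68 67 L [-9.9222 -7.2421] R [7.0593 9.7277] z 0.051758680001806154 ctr gap 16.923635601410396
0.004 51 43 L [-10.3168  -7.2563] R [7.0238 9.6736] z 0.051607483376044 ctr gap 16.99867265278919
```

View pics/w6c.png

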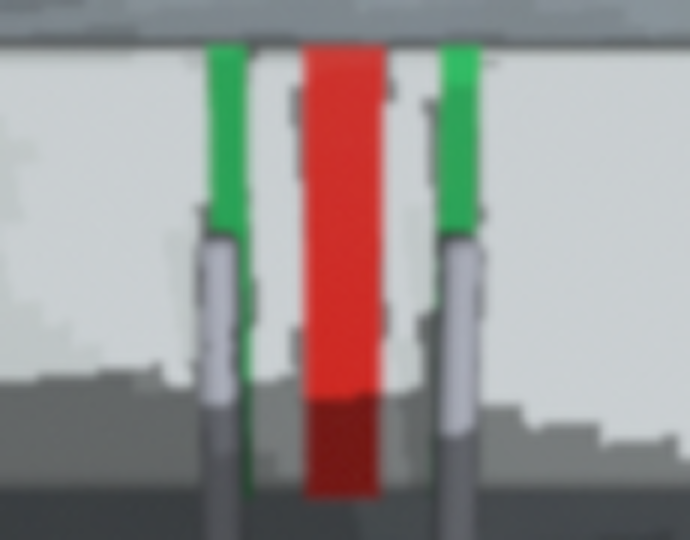

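Both tips now lie on the green lines (inner edges 237 and 441). That's a gap of about 14.0 mm, holding steady at a width of 24.95 mm. Handing in.

```bash
python3 -c "
from cell import bot
print(bot.finish_job())"
```

```text
the job is handed in; nothing more can be done
None
```

I wound the crank clockwise to its stop and let it go, then squeezed the tweezers to a tip gap of about 14 mm and handed the job in at about 14 s with the gripper still holding it; the verdict was not shown.

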